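Fit the photometer's battery and hold its spring lid open

TASK

Get the bench photometer ready for loading: set the loose battery on the front part of its rail with the channel in the battery's underside straddling the rail, and slide it away from you under the hood until it is fully home and the sprung catch has snapped up behind it. Then lift the spring-shut chamber lid by its bar handle and hold it open at 60 degrees from closed so that a colleague can load a sample: finish while still holding the lid there with the gripper, because it shuts by itself when let go. Leave the beaker, the tape roll and the vial rack where they are.

Things in the scene. Friction and masses are not known exactly. Their poses are not given: they have to be found in the camera images.
- photometer: Photometer, fixed: grey base plate 10 mm high, x -115 to 105, y -130 to 140 mm; on its left half a white sample chamber 120 x 120 mm (front wall x = -30, right wall y = 15 mm, rim 55 mm above the bench) shut by the lid; on its right half the battery rail. Origin on the bench surface; x from its front (robot's side) to its rear, y left, z up; turned by up to 0.2 rad.
- battery_home (a point): Centre of the battery when fully home, 29 mm above the bench; axes as photometer. Rail: round-topped aluminium bar along x through this y, 15 mm wide, 8.5 mm above the plate. A white terminal head, top 58 mm above the bench, stops the battery at +36 mm; its hood (50 mm wide, underside 3.5 mm above the battery's top, top 56.5 mm above the bench) covers the last 11 mm of the seated battery.
- rail_mouth (a point): Free place to set the battery on the rail: its centre when it stands here on the plate, level, over the rail and wholly in front of the catch; 29 mm above the bench, 94.5 mm in front of battery_home. From here it slides straight along the photometer's +x to home.
- battery_mid (a point): Centre (half-way up) of the loose battery: plain grey block 70 (x) x 44 (y) x 38 mm high, 0.14 to 0.25 kg, standing on the bench, z up. A channel 20 mm wide, 12 mm deep runs along its whole underside in x, to straddle the 15 mm rail with 2.5 mm play each side. Both ends are alike (brass strips, lower edges rounded 4.5 mm): either may go first.
- catch (a joint): Sprung steel catch: two teeth beside the rail, 7 mm high, ramp to the front, upright face to the rear. 0 = up (at the start, and when snapped up behind the seated battery), to 0.0085 m = pressed down by a battery passing over. Ramp starts 57 mm, upright face stands 39 mm in front of battery_home; face to end stop is 75 mm. Spring 0.6 to 1.6 N; pushing over it takes a few newtons.
- lid (a joint): Hinge of the chamber lid: 0 = shut (flat), grows as it opens, rad; 60 degrees = 1.047; stop at 1.9. A spring and its weight always pull it shut: 2 to 5 N at the bar.
- lid_bar (a point): Middle of the lid's handle, moves with the lid: round steel bar 10 mm thick along y (parallel to the hinge), 62 mm clear between its two arms, in the plane of the lid, 32 mm clear in front of the chamber wall; 59.5 mm above the bench when shut. Pinched from above, one finger in front of it and one behind, it turns in the grip as the lid opens.
- lid_hinge (a point): Middle of the hinge line at the rear of the chamber, 59.5 mm above the bench, fixed; the line runs along the photometer's y. The bar is 155 mm from it, straight in front (-x) when shut, and moves up and to the rear as the lid opens.
- beaker: Small clear beaker, 52 mm across, 67 mm high; origin at the centre of its underside. Leave alone.
- tape: Roll of black tape, 59 mm across, 19 mm high, lying flat; origin at the centre of its underside. Leave alone.
- vial_rack: White empty vial rack, 44 x 110 x 28 mm high; origin at the centre of its underside. Leave alone.
Mind the look-alikes: they are no part of the job. What is shaped like the part that bears battery_mid but brown or turquoise is not meant.

How it is judged:
On the way, in this order (a step that is already met when the one before it is completed fails the run):
1. the battery is fully home on the rail and the catch is up behind it (x of battery_mid in the frame of battery_home between -0.006 and 0.004 m and y of battery_mid in the frame of battery_home between -0.005 and 0.005 m and z of battery_mid in the frame of battery_home between -0.003 and 0.003 m and angle between the x axis of battery_mid and the x axis of battery_home, either way round below 0.09 rad and value of joint catch below 0.0025 m), for 0.2 s.
2. the lid has been lifted by the gripper to more than 30 degrees (value of joint lid above 0.52 rad and contact force between the fingers and lid above 0.5 N), for 0.1 s.
At the end, for the whole second after the job is handed in: The battery is home on the rail (within 6 mm along it, level) with the catch up behind it (under 2.5 mm of travel), and the gripper's fingers alone hold the lid still at 60 degrees open, within 8 degrees (all of step 1 and value of joint lid between 0.908 and 1.187 rad and velocity of joint lid between -0.08 and 0.08 rad/s and contact force between the fingers and lid above 1 N and contact force between lid and battery below 0.2 N and contact force between lid and beaker below 0.2 N and contact force between lid and tape below 0.2 N and contact force between lid and vial_rack below 0.2 N); the arm keeps its last pose, push and grip.
It fails at once if a bystander (beaker, tape roll, vial rack) is moved by more than 30 mm (distance of any of beaker, tape, vial_rack from where it was at the start of the episode above 0.03 m).
It also fails if it takes over 58 s, if anything falls off the work surface, if the arm or the gripper's body presses on something with over 40 N, if the wrist force passes 120 N, or if a joint passes its speed limit or range.

ROBOT

A 6-joint arm with a two-finger parallel gripper is mounted at the origin on a cart in front of the work surface, level with it; the furniture and walls round the work are solid. World frame = base frame: x ahead of the robot, y to its left, z up, the work surface at z = 0. Lengths are in m, angles in rad, forces in N, time in s.
With the tool pointing down it reaches from about 0.275 to 0.775 m from the base axis. Payload 14.6 kg.
Tool frame: the origin (TCP) lies on the centre line of the jaws, within the pads' length; the fingertips stand 25 mm ahead of it and the grasp point (between the pads) lies 6 mm ahead of it; z points along the fingers, y is the line along which they close (so a half turn about z gives the same grasp; the last joint's range is limited). The gripper opens to 85 mm and grips with 20 to 120 N. Pads are 22 mm wide; open, the fingers measure 114 mm over their backs; the gripper's body (76 mm by 85 mm) begins 54 mm behind the grasp point. The pads swing forward as they close: fully open they stand 13 mm farther back than shut.
Start: joints at [1.068, 0.263, -0.048, 1.259, 0, 1.415], TCP at [0.179, 0.494, 0.256] pointing down, gripper open.
Joint ranges: [-2.65, 2.65], [-0.89, 1.7], [-1.18, 1.37], [-2.13, 2.11], [-1.35, 1.29], [-3.14, 3.14]. Speed limits (rad/s): [1.89, 1.89, 2.57, 2.79, 3.14, 3.14].

INTERFACE

Orientations are given as [roll, pitch, yaw] about the fixed x, y, z axes, in that order (R = Rz(yaw) Ry(pitch) Rx(roll)).
In Python, from rig import manip gives the robot as it stands.
- The arm moves only by the shell command python3 -m crank 'ROWS' [FORCE]. ROWS is JSON, a list of rows, each a list of 3 entries, a list of its own where there are three numbers: the shift along the tool's x, y, z in mm, then the turn, a rotation vector about the tool's x, y, z in degrees, then the closure in counts, from 0 (fully open) to 255 (shut). In form: [[[tx, ty, tz], [wx, wy, wz], fingers], ...]. A call has exactly 5 rows; each row shifts and turns the commanded pose from where the row before left it, along the tool's axes as they then stand; what a row does not reach is not made up. A row lasts 1/8 s, in which the tool goes at most 62.5 mm and 10.7 degrees, less where a joint would pass 70% of its speed; a pose out of reach is approached as far as the arm can. A call is refused whole if a number of a shift passes 62.5 or a number of a turn 10.7, either way. A call with a gripper value outside its range is refused whole. The fingers move at their own pace and stop on an object; FORCE is the grip in N (left out, the last holds). Time passes only in rows, so rows that do not move let the fingers close, or fill a call up. It gives the time, the measured TCP pose, the force, the opening and the grip force at its end, in the units of the state.
- manip.get_obs(): the state, without advancing time (a new reading comes with each control period).
- manip.capture(name): name is "scene" or "top" or "wrist"; returns the picture (400x640x3 uint8, blue, green, red); there is no depth.
- manip.get_calibration(name): a dict with "fx", "fy", "cx", "cy" (pixels), "position" and "attitude" of the camera in the world. Camera axes: x right, y down, z forward; pixel columns grow to the right and rows downward; lengths in m; the calibration is good to about 2 mm. A picture is of the moment at which its call begins: read the wrist's pose just before it. get_calibration takes no time and is no camera call; for the wrist camera it gives the pose at the moment of the call.
- manip.close_job(): hands the job in; it is judged then, once.
Trained networks look in the newest picture that a camera, given by its name, has taken for a name from the list of things; names that differ only in an ending like _2 or _b are one class to them, and where a whole thing is asked for, a point or a joint stands for the part that bears it (a point fixed in the world has none). Each returns a list of dicts, best first, with "p" (0 to 1); they miss things now and then, are a little off and sometimes report something else, mostly with a low value. They report only what shows in the picture. A call takes as long as a camera call. They do not tell look-alikes from the thing itself.
- manip.silhouettes(name, camera): "pixels" (400x640 bool, what is visible of it) and "at" ([column, row] in pixels, amid what is visible of it).
The state is a dict: "t": time; "qpos": joint angles; "joint_vel": joint speeds; "effort": joint torques, N m; "eef_pos": TCP position; "orientation": TCP orientation; "ft_force": force on the tool from outside, world axes, zero at the start; "moment": the same for the moment, N m; "opening": finger opening in m; "grasp_force": force on a finger pad.
Only numpy, scipy, OpenCV 4.12 (cv2) and the standard library are available. Lean on these libraries where they do the work, as an engineer would, in place of code of your own. Each camera call takes 0.05 s, during which the arm holds its last target. There are 200 camera calls.

## Working session

There is one attempt and no reset: what is moved stays moved. The work goes in short steps, Python scripts to look and compute and a shell command to move; the robot and the scene stay as the last step left them, time stands still between calls to the robot, and variables do not carry over. Pictures are saved under pics/ and viewed, at most 10 in all, crops included, and the job is handed in when it is done.

```bash
mkdir -p pics; ls; cat > h.py <<'E'
import numpy as np, cv2
from rig import manip
from scipy.spatial.transform import Rotation as R
def rot(a):
    a=np.array(a,float)
    if a.shape==(3,3): return a
    return R.from_euler('xyz',a).as_matrix() if a.size==3 else None
def toworld(cal,px,z):
    d=rot(cal['attitude'])@np.array([(px[0]-cal['cx'])/cal['fx'],(px[1]-cal['cy'])/cal['fy'],1])
    p=np.array(cal['position']); return p+d*(z-p[2])/d[2]
def proj(cal,P):
    c=(np.atleast_2d(P)-np.array(cal['position']))@rot(cal['attitude'])
    return np.c_[c[:,0]/c[:,2]*cal['fx']+cal['cx'],c[:,1]/c[:,2]*cal['fy']+cal['cy']]
E
python3 - <<'E'
from h import *
o=manip.get_obs(); print({k:np.round(v,3) for k,v in o.items()})
for n in ("scene","top"):
    c=manip.get_calibration(n); print(n,c)
    im=manip.capture(n); cv2.imwrite(f"pics/{n}0.png",im)
    for t in ("battery_mid","photometer","lid","beaker","tape","vial_rack","catch"):
        for s in manip.silhouettes(t,n)[:4]:
            print(n,t,round(s['p'],2),np.round(s['at']),s['pixels'].sum(), np.round(toworld(c,s['at'],0.03),3))
E
```

```text
pics
{'t': np.float64(0.0), 'qpos': array([ 1.068,  0.264, -0.049,  1.259,  0.   ,  1.415]), 'joint_vel': array([-0.001,  0.001,  0.   ,  0.   ,  0.003, -0.001]), 'effort': array([-5.0000e-03, -6.3761e+01,  3.8456e+01,  1.4000e-02, -0.0000e+00,
       -0.0000e+00]), 'eef_pos': array([0.179, 0.493, 0.256]), 'orientation': array([-3.14 , -0.   ,  2.794]), 'ft_force': array([ 0.398, -1.848,  0.258]), 'moment': array([-0.031,  0.036,  0.029]), 'grasp_force': np.float64(0.0), 'opening': np.float64(0.085)}
scene {'fx': 388.6131100650172, 'fy': 388.6131100650172, 'cx': 326.83109448708, 'cy': 200.478694885811, 'position': array([0.22223233, 0.47241237, 0.80819605]), 'attitude': array([-2.47129942, -0.00588275, -2.57563448])}
scene battery_mid 0.89 [348. 297.] 839 [0.37  0.146 0.03 ]
scene battery_mid 0.87 [439. 158.] 529 [ 0.366 -0.35   0.03 ]
scene battery_mid 0.56 [394. 154.] 500 [ 0.478 -0.296  0.03 ]
scene photometer 0.6 [297. 216.] 7985 [0.586 0.03  0.03 ]
scene lid 0.65 [277. 217.] 2589 [0.625 0.059 0.03 ]
scene beaker 0.87 [306. 136.] 436 [ 0.731 -0.223  0.03 ]
scene beaker 0.27 [322.
[... 339 characters left out ...]
': 201.83729643965094, 'position': array([ 0.35606806, -0.0522271 ,  0.99958086]), 'attitude': array([-2.92823297, -0.00577499, -1.50605983])}
top battery_mid 0.73 [243. 270.] 500 [0.373 0.145 0.03 ]
top battery_mid 0.67 [417. 243.] 521 [ 0.473 -0.306  0.03 ]
top battery_mid 0.64 [389. 200.] 521 [ 0.585 -0.227  0.03 ]
top battery_mid 0.55 [440. 283.] 588 [ 0.373 -0.367  0.03 ]
top photometer 0.84 [303. 193.] 7875 [0.587 0.006 0.03 ]
top lid 0.66 [276. 181.] 2376 [0.615 0.081 0.03 ]
top beaker 0.72 [387. 149.] 428 [ 0.727 -0.218  0.03 ]
top tape 0.78 [432. 191.] 308 [ 0.617 -0.344  0.03 ]
top tape 0.46 [276. 180.] 2158 [0.619 0.082 0.03 ]
top vial_rack 0.97 [197. 211.] 788 [0.52  0.285 0.03 ]
```

```bash
python3 - <<'E'
from h import *
a=cv2.imread("pics/top0.png")[110:330,170:470]; cv2.imwrite("pics/topc.png",cv2.resize(a,None,fx=2.6,fy=2.6,interpolation=cv2.INTER_CUBIC))
E
```

```text
(no output)
```

View pics/topc.png

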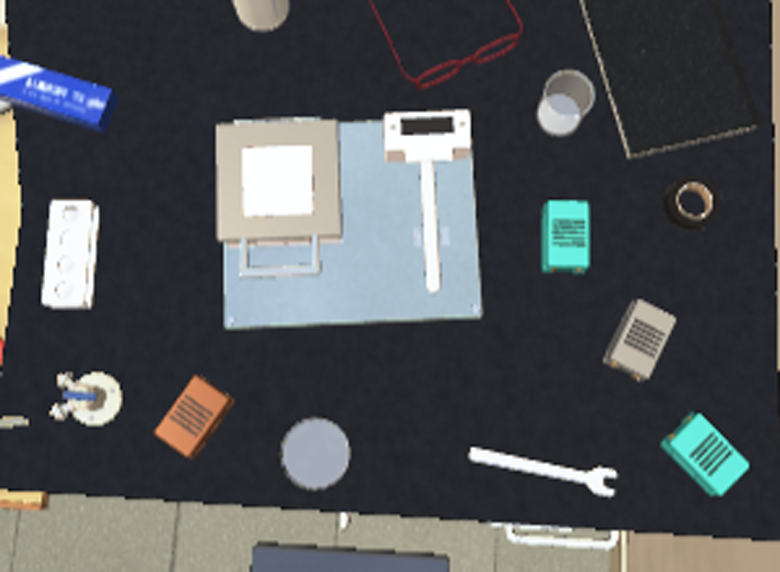

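The grey battery is the one at crop (640,340), which is px (416,241) and about (0.473,-0.306). Brown and turquoise blocks are decoys. The photometer is centred at px (303,193), with the rail from crop (428,160) to (433,290).

```bash
python3 - <<'E'
from h import *
c=manip.get_calibration("top"); im=manip.capture("top")
P=[toworld(c,(170+u/2.6,110+v/2.6),.01) for u,v in [(227,329),(482,316),(470,113),(220,118)]]
print(np.round(P,3))
s=[s for s in manip.silhouettes("battery_mid","top") if np.hypot(*(np.array(s['at'])-[417,243]))<10][0]
cnt=max(cv2.findContours(s['pixels'].astype(np.uint8),cv2.RETR_EXTERNAL,2)[0],key=len).reshape(-1,2)
w=np.array([toworld(c,p,.038)[:2] for p in cnt],np.float32)
print(cv2.minAreaRect(w))
# rail ends at z .0185
a,b=[toworld(c,(170+u/2.6,110+v/2.6),.0185) for u,v in [(433,290),(428,162)]]
print(a,b,np.arctan2(*(b-a)[[1,0]]))
print(manip.get_calibration("wrist"))
E
```

```text
[[ 0.464  0.12   0.01 ]
 [ 0.495 -0.144  0.01 ]
 [ 0.716 -0.121  0.01 ]
 [ 0.692  0.15   0.01 ]]
((0.479367196559906, -0.2993422746658325), (0.04913156107068062, 0.07455851882696152), 65.88544464111328)
[ 0.51715444 -0.09080981  0.0185    ] [ 0.6548443  -0.07781081  0.0185    ] 0.09412877161471299
{'fx': 321.31409898898886, 'fy': 321.31409898898886, 'cx': 318.06635931405646, 'cy': 199.01593282964677, 'position': array([0.11074741, 0.51866464, 0.37482426]), 'attitude': array([ 2.85140763e+00, -2.80089823e-05,  1.22328087e+00])}
```

```bash
for i in 1; do python3 -m crank '[[[-30,-30,0],[0,0,0],0],[[-30,-30,0],[0,0,0],0],[[-30,-30,0],[0,0,0],0],[[-30,-30,0],[0,0,0],0],[[-30,-30,0],[0,0,0],0]]' 40; python3 -m crank '[[[-30,-30,0],[0,0,0],0],[[-30,-30,0],[0,0,0],0],[[-30,-30,0],[0,0,0],0],[[-30,-30,0],[0,0,0],0],[[-30,-30,0],[0,0,0],0]]'; python3 -m crank '[[[-30,-30,0],[0,0,0],0],[[-30,-30,0],[0,0,0],0],[[-30,-30,0],[0,0,0],0],[[-30,-30,0],[0,0,0],0],[[0,0,0],[0,0,0],0]]'; done
python3 - <<'E'
from h import *
o=manip.get_obs(); c=manip.get_calibration("wrist"); im=manip.capture("wrist"); cv2.imwrite("pics/w1.png",im)
print(o['eef_pos'],o['orientation'],c['position'],c['attitude'],o['qpos'])
import pickle; pickle.dump(c,open("w1.pkl","wb"))
E
```

```text
t: 1.52
eef_pos: [0.2692, 0.3002, 0.2564]
orientation: [3.141, 0.0, 2.794]
ft_force: [0.3, -0.0, 0.1]
opening: 0.0854
grasp_force: 0.0
t: 2.15
eef_pos: [0.3591, 0.1079, 0.2565]
orientation: [3.141, 0.0, 2.794]
ft_force: [-0.4, 0.5, -0.4]
opening: 0.0853
grasp_force: 0.0
t: 2.78
eef_pos: [0.4315, -0.0465, 0.256]
orientation: [-3.141, -0.0, 2.791]
ft_force: [0.1, 0.6, -0.6]
opening: 0.0854
grasp_force: 0.0
[ 0.43153595 -0.04645116  0.2560066 ] [-3.14141714e+00 -6.00122365e-05  2.79078602e+00] [ 0.36343109 -0.02113288  0.37455139] [2.85144463e+00 2.01060712e-04 1.22030785e+00] [-2.95316828e-01  1.07428108e-01 -2.50251101e-01  1.21318677e+00
 -1.71917500e-04  5.54898018e-02]
```

View pics/w1.png

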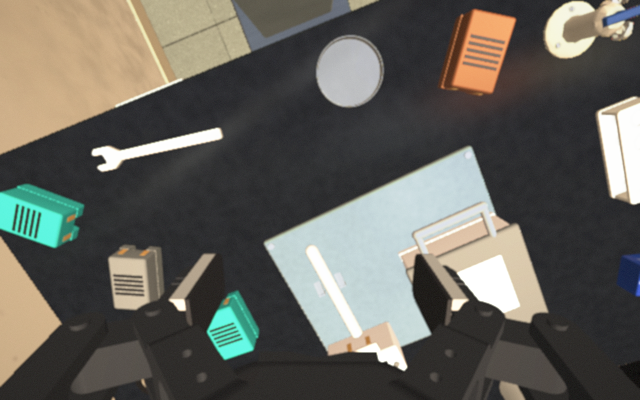

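Wrist view: grey battery at (130,280) with its top nearly aligned to the image. The plate's front corners are at (470,147) and (266,243), the rail runs from (312,248) to (357,333), and the teeth are near (327,287).

```bash
cat > fit.py <<'E'
from h import *
import pickle
from scipy.optimize import least_squares
def sub(im,pts,w=4):
    g=cv2.cvtColor(im,cv2.COLOR_BGR2GRAY); p=np.array(pts,np.float32).reshape(-1,1,2)
    return cv2.cornerSubPix(g,p.copy(),(w,w),(-1,-1),(3,50,.01)).reshape(-1,2)
c1=pickle.load(open("w1.pkl","rb")); w=cv2.imread("pics/w1.png"); ct=manip.get_calibration("top"); t=cv2.imread("pics/top0.png")
pw=sub(w,[(470,147),(266,243)]); pt=sub(t,[(170+227/2.6,110+328/2.6),(170+482/2.6,110+316/2.6)],3)
print(pw,pt)
M=np.array([[-.115,.14,.01],[-.115,-.13,.01]])
def W(v,M): return np.c_[M[:,:2]@R.from_euler('z',v[2]).as_matrix()[:2,:2].T+v[:2],M[:,2]]
f=lambda v:np.r_[(proj(c1,W(v,M))-pw).ravel(),(proj(ct,W(v,M))-pt).ravel()]
s=least_squares(f,[.59,.0,.1]); print("pose",s.x,s.fun.round(1))
# rail: bright segment scan in w1 and top: rows across
def rail(im,cal,a,b,h=9,n=12):
    out=[]
    a,b=np.array(a,float),np.array(b,float)
    g=cv2.cvtColor(im,cv2.COLOR_BGR2GRAY).astype(float)
    d=(b-a)/np.linalg.norm(b-a); nrm=np.array([-d[1],d[0]])
    k=np.arange(-h,h+.01,.25)
    for q in np.linspace(.15,.85,n):
        L=(a+(b-a)*q)+k[:,None]*nrm
        v=cv2.remap(g.astype(np.float32),L[:,0].astype(np.float32)[None],L[:,1].astype(np.float32)[None],1)[0]
        m=v>(v.max()+np.median(v))/2+5
        x=(L[m]).mean(0); P=toworld(cal,x,.0165); out.append(R.from_euler('z',-s.x[2]).as_matrix()[:2,:2]@(P[:2]-s.x[:2]))
    return np.array(out)
print("rail w",rail(w,c1,(312,248),(357,333)).round(4).tolist())
print("rail t",rail(t,ct,(170+433/2.6,110+290/2.6),(170+428/2.6,110+165/2.6)).round(4).tolist())
E
python3 fit.py
python3 - <<'E'
from h import *
c=manip.get_calibration("wrist"); manip.capture("wrist")
for s in manip.silhouettes("battery_mid","wrist"):
    print(s['p'],s['at'])
    if np.hypot(*(np.array(s['at'])-[133,280]))<15:
        cnt=np.concatenate([k for k in cv2.findContours(s['pixels'].astype(np.uint8),0,2)[0]]).reshape(-1,2)
        print(cv2.minAreaRect(np.array([toworld(c,p,.038)[:2] for p in cnt],np.float32)))
        im=cv2.imread("pics/w1.png")
a=im[235:325,90:180]; cv2.imwrite("pics/bat.png",cv2.resize(a,None,fx=6,fy=6,interpolation=cv2.INTER_CUBIC))
E
```

```text
[[470.43967 145.5477 ]
 [263.1449  242.24644]] [[256.07687 235.85464]
 [354.56055 231.59877]]
pose [ 0.59503874 -0.00116663  0.10920535] [ 0.9 -0.4 -1.1  0.6 -0.9 -0.1  0.6 -0.2]
rail w [[nan, nan], [nan, nan], [nan, nan], [nan, nan], [nan, nan], [nan, nan], [nan, nan], [nan, nan], [nan, nan], [nan, nan], [nan, nan], [nan, nan]]
rail t [[-0.0671, -0.08], [-0.0586, -0.0801], [-0.0501, -0.0799], [-0.0416, -0.079], [-0.0331, -0.0794], [-0.0245, -0.0796], [-0.0159, -0.08], [-0.0073, -0.0798], [0.0014, -0.0803], [0.0101, -0.079], [0.0188, -0.0791], [0.0276, -0.0796]]
0.97 [476.8, 54.1]
0.83 [39.8, 216.3]
0.71 [134.0, 276.7]
((0.4764186143875122, -0.29008781909942627), (0.06132848188281059, 0.08533284068107605), 65.8065185546875)
0.69 [231.9, 328.1]fit.py:25: RuntimeWarning: Mean of empty slice.
  x=(L[m]).mean(0); P=toworld(cal,x,.0165); out.append(R.from_euler('z',-s.x[2]).as_matrix()[:2,:2]@(P[:2]-s.x[:2]))
  ret = um.true_divide(
```

View pics/bat.png

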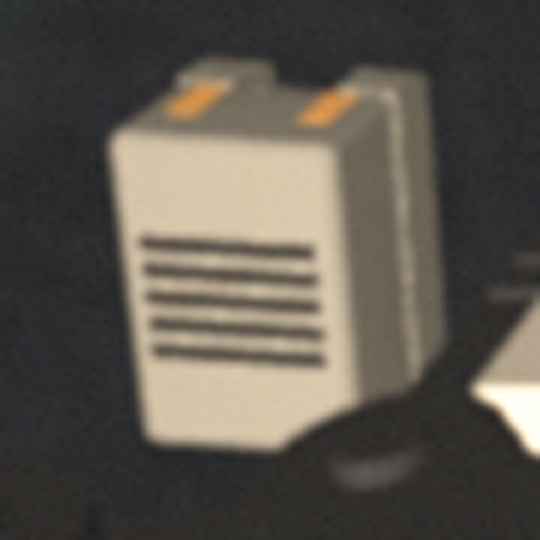

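```bash
cat >> fit.py <<'E'
E
python3 - <<'E'
from h import *
import pickle
c1=pickle.load(open("w1.pkl","rb")); ct=manip.get_calibration("top")
q=[toworld(c1,(90+u/6,235+v/6),.038)[:2] for u,v in [(110,138),(335,150),(145,440)]]
print(np.linalg.norm(q[0]-q[1]),np.linalg.norm(q[0]-q[2]),(q[1]+q[2])/2,np.degrees(np.arctan2(*(q[0]-q[2])[::-1])),np.degrees(np.arctan2(*(q[1]-q[0])[::-1])))
v=[.595,-.0012,.109]
ph=lambda P:R.from_euler('z',-v[2]).as_matrix()[:2,:2]@(P[:2]-v[:2])
T=lambda u,w:(170+u/2.6,110+w/2.6)
for n,u,w,z in [("hoodL",386,152,.0565),("hoodR",470,158,.0565),("barL",240,277,.0595),("barR",320,273,.0595),("lidFL",217,240,.06),("tooth",418,235,.017),("toothR",448,237,.017),("railfront",433,291,.0185)]:
    print(n,ph(toworld(ct,T(u,w),z)).round(4))
for n,u,w,z in [("railfrontW",312,246,.0185),("tooth",325,287,.015),("hoodL",395,325,.0565),("hoodR",330,356,.0565),("barL",414,243,.0595),("barR",487,206,.0595)]:
    print(n,ph(toworld(c1,(u,w),z)).round(4))
E
```

```text
0.04306351989007605 0.06785488597969795 [ 0.48076399 -0.30245366] 155.24258486206412 66.51734389171901
hoodL [ 0.0523 -0.0378]
hoodR [ 0.0422 -0.1238]
barL [-0.0722  0.1131]
barR [-0.0716  0.0334]
lidFL [-0.0337  0.1356]
tooth [-0.0278 -0.0681]
toothR [-0.0313 -0.0995]
railfront [-0.0882 -0.0806]
railfrontW [-0.0872 -0.0747]
tooth [-0.0276 -0.0862]
hoodL [ 0.0305 -0.0243]
hoodR [ 0.0367 -0.1117]
barL [-0.0588  0.0336]
barR [-0.0642  0.1162]
```

```bash
python3 -m crank '[[[-27,-44.7,20],[0,0,0],0],[[-27,-44.7,20],[0,0,0],0],[[-27,-44.7,20],[0,0,0],0],[[-27,-44.7,20],[0,0,0],0],[[-27,-44.7,20],[0,0,4.3],0]]' 60; python3 -m crank '[[[0,0,0],[0,0,0],0],[[0,0,0],[0,0,0],0],[[0,0,0],[0,0,0],0],[[0,0,0],[0,0,0],0],[[0,0,0],[0,0,0],0]]'
python3 - <<'E'
from h import *
o=manip.get_obs(); c=manip.get_calibration("wrist"); im=manip.capture("wrist"); cv2.imwrite("pics/w2.png",im)
print(o['eef_pos'],o['orientation'])
P=np.array([.481,-.3025]);a=np.radians(155.5)
x=np.array([np.cos(a),np.sin(a)]);y=np.array([-x[1],x[0]])
for s in (1,-1):
  for t in (1,-1):
    u=proj(c,np.r_[P+s*.035*x+t*.022*y,.038])[0]; cv2.drawMarker(im,tuple(int(v) for v in u.round()),(0,0,255),0,8)
cv2.imwrite("pics/w2m.png",im)
E
```

```text
t: 3.55
eef_pos: [0.4818, -0.301, 0.156]
orientation: [3.142, 0.0, 2.719]
ft_force: [1.2, 0.0, 0.7]
opening: 0.0852
grasp_force: 0.0
t: 4.18
eef_pos: [0.4815, -0.3001, 0.1567]
orientation: [-3.141, 0.0, 2.719]
ft_force: [0.5, -0.5, 0.5]
opening: 0.0856
grasp_force: 0.0
[ 0.48148167 -0.30012461  0.15666038] [-3.14145585e+00  4.78968743e-04  2.71938895e+00]
```

View pics/w2m.png

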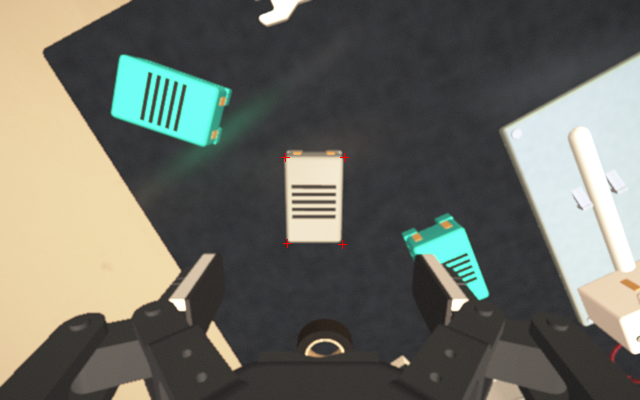

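Markers sit on the battery's top corners (286,157)–(343,244), so the estimate is good to about 1 mm. Descending to grasp.

```bash
python3 -m crank '[[[0,-1.5,30],[0,0,0],0],[[0,0,30],[0,0,0],0],[[0,0,30],[0,0,0],0],[[0,0,22],[0,0,0],0],[[0,0,10],[0,0,0],0]]' 60; python3 -m crank '[[[0,0,0],[0,0,0],200],[[0,0,0],[0,0,0],255],[[0,0,0],[0,0,0],255],[[0,0,0],[0,0,0],255],[[0,0,0],[0,0,0],255]]'; python3 -m crank '[[[0,0,0],[0,0,0],255],[[0,0,0],[0,0,0],255],[[0,0,-25],[0,0,0],255],[[0,0,-40],[0,0,0],255],[[0,0,-40],[0,0,0],255]]'
```

```text
t: 4.85
eef_pos: [0.4804, -0.3016, 0.0334]
orientation: [3.141, -0.001, 2.719]
ft_force: [0.1, -0.6, -1.1]
opening: 0.0857
grasp_force: 0.0
t: 5.48
eef_pos: [0.4812, -0.3024, 0.0354]
orientation: [-3.141, 0.002, 2.719]
ft_force: [-1.7, -0.1, 6.3]
opening: 0.043
grasp_force: 61.9
t: 6.1
eef_pos: [0.4807, -0.3018, 0.141]
orientation: [-3.142, 0.0, 2.719]
ft_force: [0.6, -1.1, -2.2]
opening: 0.043
grasp_force: 61.6
```

```bash
python3 -m crank '[[[26,44,-30],[0,0,0],255],[[26,44,-30],[0,0,0],255],[[0,0,0],[0,0,-10.2],255],[[0,0,0],[0,0,-10.2],255],[[0,0,0],[0,0,-10],255]]'; python3 -m crank '[[[0,0,0],[0,0,0],255],[[0,0,0],[0,0,0],255],[[0,0,0],[0,0,0],255],[[0,0,0],[0,0,0],255],[[0,0,0],[0,0,0],255]]'
python3 - <<'E'
from h import *
import pickle
o=manip.get_obs(); c=manip.get_calibration("wrist"); im=manip.capture("wrist"); cv2.imwrite("pics/w3.png",im)
pickle.dump(c,open("w3.pkl","wb"))
print(o['eef_pos'],o['orientation'])
E
```

```text
t: 6.72
eef_pos: [0.4694, -0.2001, 0.1999]
orientation: [-3.141, 0.001, -3.028]
ft_force: [0.5, 0.3, -1.7]
opening: 0.0429
grasp_force: 62.0
t: 7.35
eef_pos: [0.4695, -0.2003, 0.1993]
orientation: [3.142, -0.0, -3.034]
ft_force: [-0.2, 0.4, -2.2]
opening: 0.0429
grasp_force: 62.0
[ 0.46945293 -0.20034582  0.19926005] [ 3.14155372e+00 -4.33685030e-05 -3.03446141e+00]
```

View pics/w3.png

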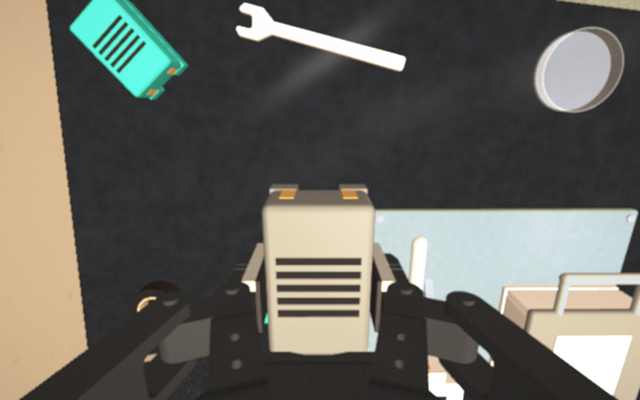

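The held battery is square to the plate's front edge (row 209, (375..637)). The rail's front end is at (420,240). Refining the rail line from w2, where it shows best, and from w3.

```bash
python3 - <<'E'
from h import *
import pickle
c3=pickle.load(open("w3.pkl","rb"))
def T(R_,p): M=np.eye(4);M[:3,:3]=R_;M[:3,3]=p;return M
X=np.linalg.inv(T(rot([np.pi,0,-3.03446]),[.46945,-.20035,.19926]))@T(rot(c3['attitude']),c3['position'])
W2=T(rot([-3.14146,.0005,2.71939]),[.48148,-.30012,.15666])@X
c2=dict(c3,position=W2[:3,3],attitude=W2[:3,:3])
im2=cv2.imread("pics/w2.png"); im3=cv2.imread("pics/w3.png")
a=cv2.resize(im2[60:340,490:640],None,fx=2.1,fy=2.1,interpolation=2); b=cv2.resize(im3[190:330,370:640],None,fx=1.9,fy=1.9,interpolation=2)
out=np.zeros((590,800,3),np.uint8); out[:a.shape[0],:a.shape[1]]=a; out[:b.shape[0],320:320+min(480,b.shape[1])]=b[:,:480]; cv2.imwrite("pics/comb.png",out)
pickle.dump(c2,open("w2.pkl","wb"))
g=cv2.cvtColor(im2,6).astype(np.float32)
v=[.595,-.0012,.109]
ph=lambda P:R.from_euler('z',-v[2]).as_matrix()[:2,:2]@(P[:2]-v[:2])
for r in range(140,265,12):
    xc=int(580+(r-128)*48/142); row=g[r,xc-22:xc+23]; print(r,xc-22,row[::3].astype(int))
E
```

```text
140 562 [229 230 187 191 236 254 255 255 255 255 253 229 230 230 228]
152 566 [231 230 197 185 232 252 255 255 255 255 253 228 231 231 231]
164 570 [232 231 213 179 230 252 255 255 255 255 254 230 229 228 227]
176 574 [230 231 219 175 225 251 255 255 255 255 255 239 245 242 244]
188 578 [242 241 224 171 221 250 255 255 255 255 255 170 193 246 230]
200 582 [244 241 243 174 217 248 255 255 255 255 255 229 230 229 229]
212 586 [233 232 231 170 211 248 255 255 255 255 255 230 230 228 227]
224 590 [233 232 231 169 205 245 255 255 255 255 255 231 231 230 226]
236 594 [233 233 234 180 199 242 255 255 255 255 255 229 229 227 230]
248 598 [233 233 233 190 194 240 254 255 255 255 255 228 229 228]
260 602 [231 230 229 197 184 236 254 255 255 255 255 227 212]
```

View pics/comb.png

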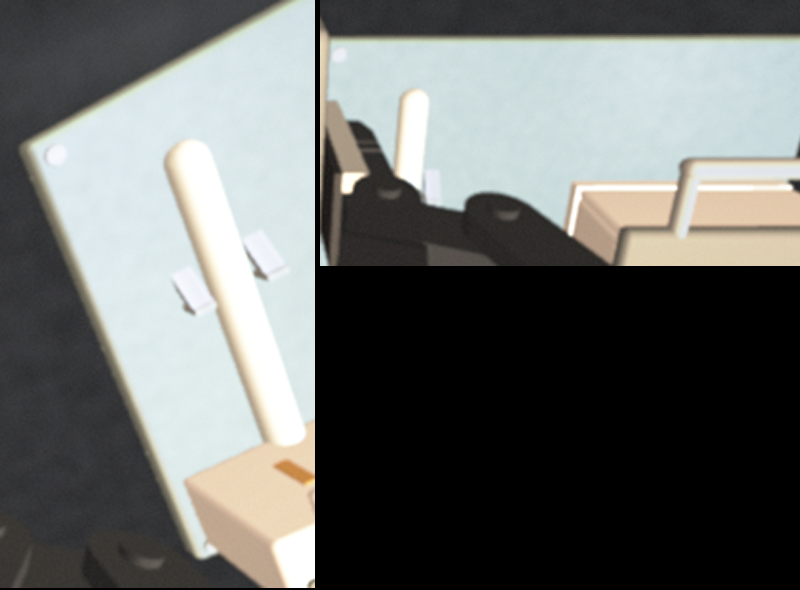

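```bash
python3 - <<'E'
from h import *
import pickle
c2=pickle.load(open("w2.pkl","rb"));c3=pickle.load(open("w3.pkl","rb"))
R_=lambda a:R.from_matrix(a).as_matrix()
import h
A=lambda u,v,z:toworld(c2,(490+u/2.1,60+v/2.1),z)
B=lambda u,v,z:toworld(c3,(370+(u-320)/1.9,190+v/1.9),z)
f=A(22,146,.01); r=A(196,556,.01)
print("FR",f,"RR",r,"len",np.linalg.norm(f-r),"yaw",np.arctan2(*(r-f)[[1,0]]))
e0,e1=B(340,37,.01),B(795,37.5,.01); print("front edge yaw",np.arctan2(-(e1-e0)[0],(e1-e0)[1]),e0)
yaw=.108; M=R.from_euler('z',-yaw).as_matrix()[:2,:2]
o=f[:2]-M.T@[-.115,-.13]; print("origin",o)
ph=lambda P:(M@(P[:2]-o)).round(4)
print("edge0",ph(e0),ph(e1))
print("toothL",ph(A(186,306,.017)),ph(A(213,297,.017)),"toothR",ph(A(265,277,.017)),ph(A(288,268,.017)))
print("ramp",ph(A(172,278,.010)),ph(A(268,230,.010)))
for k,v,l,rr in [(0,165+3,165,213),]: pass
for row,l,rr in [(188,571.5+0,609.5),(224,599.5,620.5),(152,574.5,598.5)]: print("rail",row,ph(toworld(c2,(l,row),.010)),ph(toworld(c2,(rr,row),.0165)))
print("railtip",ph(A(187,140,.0165)),ph(B(414,91,.0165)), "railsides B",ph(B(398,140,.010)),ph(B(427,140,.0165)))
print("hood front",ph(A(186,482,.0565)),ph(A(314,424,.0565)))
print("world face",(A(186,306,.017)+A(288,268,.017))/2)
E
```

```text
FR [ 0.49463249 -0.14397618  0.01      ] RR [ 0.71055539 -0.11897311  0.01      ] len 0.21736571613698444 yaw 0.11528284401223106
front edge yaw 0.10620935786717066 [ 0.49289562 -0.13411454  0.01      ]
origin [ 0.59494974 -0.00233774]
edge0 [-0.1157 -0.12  ] [-0.1152  0.1219]
toothL [-0.0245 -0.0992] [-0.0228 -0.0887] toothR [-0.0205 -0.0685] [-0.0196 -0.0596]
ramp [-0.0342 -0.0965] [-0.0343 -0.0573]
rail 188 [-0.0382 -0.0956] [-0.0264 -0.072 ]
rail 224 [ 0.0063 -0.0845] [ 0.0102 -0.0729]
rail 152 [-0.0669 -0.0839] [-0.0606 -0.0712]
railtip [-0.0881 -0.0787] [-0.0874 -0.0801] railsides B [-0.0549 -0.0842] [-0.0583 -0.0704]
hood front [ 0.0144 -0.1426] [ 0.0144 -0.0957]
world face [ 0.58155183 -0.08368655  0.017     ]
```

```bash
python3 -m crank '[[[-17,26,31],[0,0,0],255],[[-17,26,31],[0,0,0],255],[[-17,26,31],[0,0,0],255],[[-17,26,31],[0,0,0],255],[[0,0,0],[0,0,0],255]]'; python3 -m crank '[[[0,0,0],[0,0,0],255],[[0,0,0],[0,0,0],255],[[0,0,0],[0,0,0],255],[[0,0,0],[0,0,0],255],[[0,0,0],[0,0,0],255]]'
python3 - <<'E'
from h import *
import pickle
o=manip.get_obs(); c=manip.get_calibration("wrist"); im=manip.capture("wrist"); cv2.imwrite("pics/w4.png",im)
pickle.dump(c,open("w4.pkl","wb"))
print(o['eef_pos'],o['orientation'])
E
```

```text
t: 8.02
eef_pos: [0.5253, -0.0878, 0.0733]
orientation: [3.14, -0.003, -3.032]
ft_force: [0.1, -1.0, -2.6]
opening: 0.0432
grasp_force: 62.2
t: 8.65
eef_pos: [0.5259, -0.0898, 0.0754]
orientation: [-3.141, 0.0, -3.034]
ft_force: [0.4, 0.1, -3.3]
opening: 0.0432
grasp_force: 62.2
[ 0.52590034 -0.08979005  0.07543668] [-3.14145902e+00  2.26152738e-04 -3.03405077e+00]
```

View pics/w4.png

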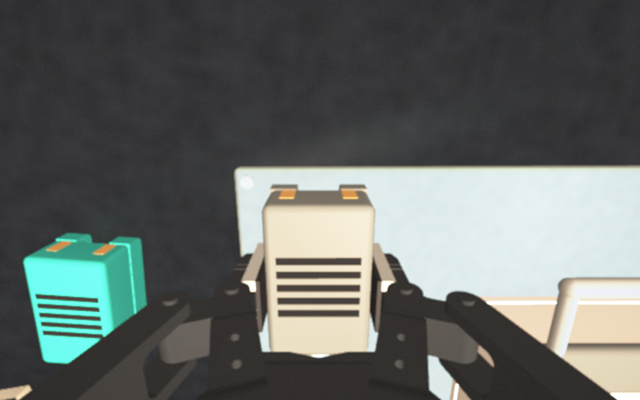

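```bash
python3 - <<'E'
from h import *
import pickle
c=pickle.load(open("w4.pkl","rb"))
yaw=.108; M=R.from_euler('z',-yaw).as_matrix()[:2,:2]
f=toworld(c,(235,167),.01); e=toworld(c,(630,166.5),.01); print(f,e,np.arctan2(-(e-f)[0],(e-f)[1]))
o=f[:2]-M.T@[-.115,-.13]
for z in (.0790,):
    l,r=toworld(c,(264,207),z),toworld(c,(374,207),z); print(l,r,np.linalg.norm(l-r))
    print("bat rear-top mid in photometer",M@((l+r)[:2]/2-o),"TCP",M@(np.array([.5259,-.0898])-o))
E
```

```text
[ 0.49428811 -0.1414467   0.01      ] [0.46935619 0.0863144  0.01      ] 0.10903109249563991
[ 0.49318244 -0.11354845  0.079     ] [ 0.48873271 -0.07240823  0.079     ] 0.04138015845039792
bat rear-top mid in photometer [-0.11308672 -0.08145503] TCP [-0.07800528 -0.08206166]
```

```bash
python3 -m crank '[[[0,1,8],[0,0,0],255],[[0,0,7],[0,0,0],255],[[0,0,5],[0,0,0],255],[[0,0,3],[0,0,0],255],[[0,0,2],[0,0,0],255]]'; python3 -m crank '[[[0,0,2],[0,0,0],255],[[0,0,1],[0,0,0],255],[[0,0,1],[0,0,0],255],[[0,0,0],[0,0,0],255],[[0,0,0],[0,0,0],255]]'
```

```text
t: 9.32
eef_pos: [0.5258, -0.0886, 0.0501]
orientation: [3.142, -0.0, -3.034]
ft_force: [0.6, -1.2, -2.1]
opening: 0.0435
grasp_force: 62.3
t: 9.95
eef_pos: [0.5258, -0.0886, 0.0463]
orientation: [-3.142, 0.0, -3.034]
ft_force: [-0.3, 0.0, -2.7]
opening: 0.0431
grasp_force: 62.3
```

```bash
python3 -m crank '[[[0,0,0.7],[0,0,0],255],[[0,0,0.7],[0,0,0],255],[[0,0,0.6],[0,0,0],255],[[0,0,0],[0,0,0],255],[[0,0,0],[0,0,0],255]]'
```

```text
t: 10.58
eef_pos: [0.5258, -0.0887, 0.0454]
orientation: [-3.141, 0.001, -3.034]
ft_force: [-6.2, 1.8, 21.0]
opening: 0.0428
grasp_force: 65.2
```

```bash
python3 -m crank '[[[0,0,-0.8],[0,0,0],255],[[-5,0,0],[0,0,0],255],[[-10,0,0],[0,0,0],255],[[-10,0,0],[0,0,0],255],[[0,0,0],[0,0,0],255]]'; python3 -m crank '[[[-8,0,0],[0,0,0],255],[[-8,0,0],[0,0,0],255],[[-8,0,0],[0,0,0],255],[[-6,0,0],[0,0,0],255],[[0,0,0],[0,0,0],255]]'
```

```text
t: 11.2
eef_pos: [0.5512, -0.086, 0.0454]
orientation: [-3.141, 0.0, -3.034]
ft_force: [-1.1, 0.7, 6.9]
opening: 0.0427
grasp_force: 63.6
t: 11.82
eef_pos: [0.5808, -0.0828, 0.0454]
orientation: [-3.141, 0.0, -3.034]
ft_force: [-2.7, -0.6, 8.1]
opening: 0.0428
grasp_force: 63.6
```

```bash
python3 -m crank '[[[-8,0,0],[0,0,0],255],[[-8,0,0],[0,0,0],255],[[-8,0,0],[0,0,0],255],[[-6,0,0],[0,0,0],255],[[0,0,0],[0,0,0],255]]'; python3 -m crank '[[[-3,0,0],[0,0,0],255],[[-2,0,0],[0,0,0],255],[[-2,0,0],[0,0,0],255],[[0,0,0],[0,0,0],255],[[0,0,0],[0,0,0],255]]'
```

```text
t: 12.45
eef_pos: [0.6107, -0.0796, 0.0454]
orientation: [-3.141, 0.0, -3.034]
ft_force: [-3.1, -0.0, 6.6]
opening: 0.0432
grasp_force: 63.6
t: 13.08
eef_pos: [0.6171, -0.0788, 0.0455]
orientation: [-3.141, -0.0, -3.034]
ft_force: [-4.5, 0.2, 9.1]
opening: 0.0428
grasp_force: 63.9
```

Total slid 92 mm, with no stop yet. Continuing slowly.

```bash
python3 -m crank '[[[-1,0,0],[0,0,0],255],[[-1,0,0],[0,0,0],255],[[-1,0,0],[0,0,0],255],[[0,0,0],[0,0,0],255],[[0,0,0],[0,0,0],255]]'; python3 -m crank '[[[-1,0,0],[0,0,0],255],[[-1,0,0],[0,0,0],255],[[0,0,0],[0,0,0],255],[[0,0,0],[0,0,0],255],[[0,0,0],[0,0,0],255]]'
```

```text
t: 13.7
eef_pos: [0.6201, -0.0785, 0.0454]
orientation: [-3.141, -0.0, -3.034]
ft_force: [-4.9, 0.6, 8.1]
opening: 0.043
grasp_force: 63.8
t: 14.32
eef_pos: [0.6219, -0.0783, 0.0455]
orientation: [-3.141, -0.001, -3.034]
ft_force: [-6.6, -0.7, 9.5]
opening: 0.0432
grasp_force: 63.8
```

```bash
python3 -m crank '[[[-0.7,0,0],[0,0,0],255],[[-0.7,0,0],[0,0,0],255],[[0,0,0],[0,0,0],255],[[0,0,0],[0,0,0],255],[[0,0,0],[0,0,0],255]]'; python3 -m crank '[[[-0.7,0,0],[0,0,0],255],[[-0.7,0,0],[0,0,0],255],[[0,0,0],[0,0,0],255],[[0,0,0],[0,0,0],255],[[0,0,0],[0,0,0],255]]'
```

```text
t: 14.95
eef_pos: [0.6232, -0.0782, 0.0454]
orientation: [-3.141, -0.001, -3.034]
ft_force: [-6.7, -0.5, 9.5]
opening: 0.043
grasp_force: 63.8
t: 15.58
eef_pos: [0.6246, -0.078, 0.0455]
orientation: [-3.141, -0.001, -3.034]
ft_force: [-6.3, 0.5, 10.4]
opening: 0.043
grasp_force: 63.8
```

```bash
python3 -m crank '[[[-1,0,0],[0,0,0],255],[[-1,0,0],[0,0,0],255],[[0,0,0],[0,0,0],255],[[0,0,0],[0,0,0],255],[[0,0,0],[0,0,0],255]]'; python3 -m crank '[[[-1,0,0],[0,0,0],255],[[-1,0,0],[0,0,0],255],[[0,0,0],[0,0,0],255],[[0,0,0],[0,0,0],255],[[0,0,0],[0,0,0],255]]'
```

```text
t: 16.2
eef_pos: [0.6249, -0.078, 0.0454]
orientation: [-3.141, -0.004, -3.034]
ft_force: [-17.8, -3.1, 18.5]
opening: 0.0429
grasp_force: 64.9
t: 16.82
eef_pos: [0.6251, -0.0779, 0.0454]
orientation: [-3.141, -0.007, -3.035]
ft_force: [-30.6, -5.9, 27.9]
opening: 0.0429
grasp_force: 66.1
```

```bash
python3 -m crank '[[[1.8,0,-0.3],[0,0,0],255],[[1.8,0,0],[0,0,0],255],[[0,0,0],[0,0,0],120],[[0,0,0],[0,0,0],0],[[0,0,0],[0,0,0],0]]'; python3 -m crank '[[[0,0,0],[0,0,0],0],[[0,0,-15],[0,0,0],0],[[0,0,-35],[0,0,0],0],[[0,0,-50],[0,0,0],0],[[0,0,-50],[0,0,0],0]]'
python3 - <<'E'
from h import *
o=manip.get_obs(); print(o['eef_pos'],o['orientation'],o['opening'])
c=manip.get_calibration("wrist"); im=manip.capture("wrist")
im2=manip.capture("scene"); out=np.zeros((400,800,3),np.uint8); out[:,:400]=im[:,120:520]; out[:,400:]=cv2.resize(im2[150:250,240:340],(400,400),interpolation=2); cv2.imwrite("pics/chk.png",out)
import pickle; pickle.dump(c,open("w5.pkl","wb")); cv2.imwrite("pics/w5.png",im)
E
```

```text
t: 17.45
eef_pos: [0.6256, -0.0778, 0.0453]
orientation: [-3.142, 0.0, -3.034]
ft_force: [0.7, 0.1, 0.1]
opening: 0.0793
grasp_force: 0.0
t: 18.08
eef_pos: [0.6252, -0.0778, 0.1981]
orientation: [-3.141, 0.001, -3.034]
ft_force: [0.2, -0.3, -0.7]
opening: 0.0852
grasp_force: 0.0
[ 0.62516726 -0.07779685  0.19808172] [-3.14134134e+00  6.82098742e-04 -3.03387005e+00] 0.08519348281841525
```

View pics/chk.png

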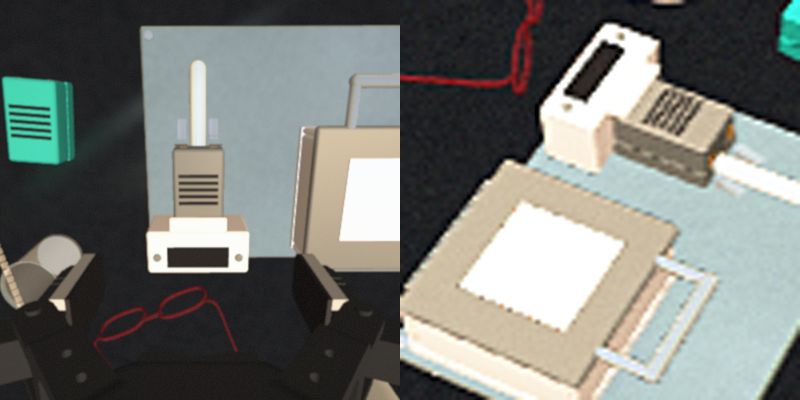

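The battery is home under the hood, and both teeth stand clear and up behind it at (182,128) and (213,128), with the battery's edge at row 145. The lid handle is shut, with its corner at (354,78) in the left view. Next I turn the tool 90° and set a narrow opening.

```bash
python3 -m crank '[[[0,0,0],[0,0,-10],174],[[0,0,0],[0,0,-10],174],[[0,0,0],[0,0,-10],174],[[0,0,0],[0,0,-10],174],[[0,0,0],[0,0,-10],174]]' 40; python3 -m crank '[[[0,0,0],[0,0,-10],174],[[0,0,0],[0,0,-10],174],[[0,0,0],[0,0,-10],174],[[0,0,0],[0,0,-10],174],[[0,0,0],[0,0,0],174]]'
python3 - <<'E'
from h import *
import pickle
c5=pickle.load(open("w5.pkl","rb")); yaw=.108; M=R.from_euler('z',-yaw).as_matrix()[:2,:2]; o=np.array([.5955,-.0007])
ph=lambda P:(M@(P[:2]-o)).round(4)
g=cv2.cvtColor(cv2.imread("pics/w5.png"),6)
for col in (490,510,540): print(col,g[66:100:2,col])
print([ph(toworld(c5,(u,80),.0595)) for u in (475,520)], ph(toworld(c5,(472.5,110),.0595)))
print(manip.get_obs()['eef_pos'],manip.get_obs()['orientation'])
E
```

```text
t: 18.8
eef_pos: [0.6253, -0.0779, 0.1958]
orientation: [-3.141, 0.0, -2.155]
ft_force: [0.4, -0.3, 0.6]
opening: 0.0272
grasp_force: 0.0
t: 19.42
eef_pos: [0.6253, -0.0778, 0.1957]
orientation: [-3.141, -0.0, -1.464]
ft_force: [-0.6, 1.0, 0.0]
opening: 0.0271
grasp_force: 0.0
490 [163 164 165 160 164 175 175 176 178 172 149 156 167 166 166 164 165]
510 [159 160 159 160 162 174 173 174 178 173 147 153 165 165 162 164 163]
540 [156 157 156 153 162 171 171 173 175 171 143 146 160 159 159 159 159]
[array([-0.0679,  0.0384]), array([-0.0679,  0.0722])] [-0.0461  0.0395]
[ 0.62532772 -0.07784546  0.19572016] [-3.14134411e+00 -5.34403853e-05 -1.46416703e+00]
```

```bash
python3 -m crank '[[[-38.7,22.1,12],[0,0,0],174],[[-38.7,22.1,12],[0,0,0],174],[[-38.7,22.1,12],[0,0,0],174],[[-38.7,22.1,12],[0,0,0],174],[[0,0,0],[0,0,0],174]]'; python3 -m crank '[[[0,0,10],[0,0,0],174],[[0,0,0],[0,0,0],174],[[0,0,0],[0,0,0],174],[[0,0,0],[0,0,0],174],[[0,0,0],[0,0,0],174]]'
python3 - <<'E'
from h import *
o=manip.get_obs(); c=manip.get_calibration("wrist"); im=manip.capture("wrist")
print(o['eef_pos'],o['orientation'])
b=np.array([.5208,.0667,.0595]); d=np.array([-.10779,.99417,0])
for k in (-.03,0,.03): cv2.drawMarker(im,tuple(int(v) for v in proj(c,b+k*d)[0].round()),(0,0,255),0,8)
cv2.imwrite("pics/w6.png",im)
E
```

```text
t: 20.05
eef_pos: [0.5187, 0.0684, 0.1471]
orientation: [3.14, 0.0, -1.465]
ft_force: [0.1, 0.0, 0.6]
opening: 0.0274
grasp_force: 0.0
t: 20.68
eef_pos: [0.521, 0.0664, 0.1375]
orientation: [-3.141, -0.0, -1.463]
ft_force: [0.3, 0.3, 0.6]
opening: 0.0271
grasp_force: 0.0
[0.52103617 0.06636049 0.13747517] [-3.14137301e+00 -3.00627861e-05 -1.46349075e+00]
```

View pics/w6.png

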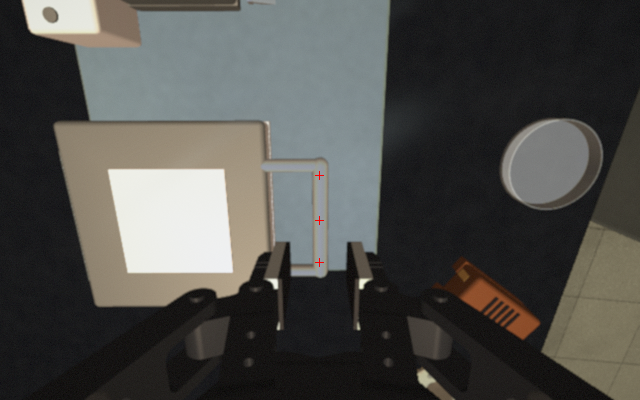

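The markers lie on the bar (column 320, rows 165–270), midway between the fingers. Descending and gripping.

```bash
python3 -m crank '[[[0,0,17],[0,0,0],174],[[0,0,17],[0,0,0],174],[[0,0,17],[0,0,0],174],[[0,0,16],[0,0,0],174],[[0,0,0],[0,0,0],174]]'; python3 -m crank '[[[0,0,0],[0,0,0],255],[[0,0,0],[0,0,0],255],[[0,0,0],[0,0,0],255],[[0,0,0],[0,0,0],255],[[0,0,0],[0,0,0],255]]' 40
```

```text
t: 21.35
eef_pos: [0.5203, 0.0665, 0.0697]
orientation: [3.14, 0.0, -1.463]
ft_force: [-0.6, 0.2, 0.9]
opening: 0.0273
grasp_force: 0.0
t: 21.98
eef_pos: [0.52, 0.0664, 0.0709]
orientation: [3.14, -0.0, -1.463]
ft_force: [-5.6, -1.7, 1.8]
opening: 0.0085
grasp_force: 39.0
```

```bash
python3 -m crank '[[[0,-0.9,-16.2],[0,0,0],255],[[0,-2.5,-16],[0,0,0],255],[[0,-4.2,-15.7],[0,0,0],255],[[0,-5.8,-15.1],[0,0,0],255],[[0,0,0],[0,0,0],255]]'
```

```text
t: 22.6
eef_pos: [0.5326, 0.0678, 0.1343]
orientation: [3.139, -0.0, -1.463]
ft_force: [-10.6, -2.7, 1.2]
opening: 0.0083
grasp_force: 39.3
```

```bash
python3 -m crank '[[[0,-6.7,-14.4],[0,0,0],255],[[0,-8.5,-13.6],[0,0,0],255],[[0,-10.2,-12.6],[0,0,0],255],[[0,-11.4,-11.5],[0,0,0],255],[[0,0,0],[0,0,0],255]]'; python3 -m crank '[[[0,-12.6,-10.2],[0,0,0],255],[[0,-13.6,-8.8],[0,0,0],255],[[0,0,0],[0,0,0],255],[[0,0,0],[0,0,0],255],[[0,0,0],[0,0,0],255]]'
python3 - <<'E'
from h import *
o=manip.get_obs(); print(o['eef_pos'],np.degrees(np.arcsin((o['eef_pos'][2]-.0104-.0595)/.155)))
im=manip.capture("wrist"); a=cv2.resize(im,(480,300)); b=manip.capture("scene"); b=cv2.resize(b[100:300,200:400],(300,300)); cv2.imwrite("pics/end.png",np.hstack([a,b]))
E
```

```text
t: 23.22
eef_pos: [0.5683, 0.0718, 0.187]
orientation: [3.138, -0.0, -1.463]
ft_force: [-24.2, -3.1, 18.1]
opening: 0.008
grasp_force: 40.6
t: 23.85
eef_pos: [0.5952, 0.0747, 0.207]
orientation: [3.141, -0.0, -1.463]
ft_force: [-19.3, -1.7, 25.8]
opening: 0.0083
grasp_force: 41.9
[0.59517565 0.074722   0.2069732 ] 62.1708039857444
```

View pics/end.png

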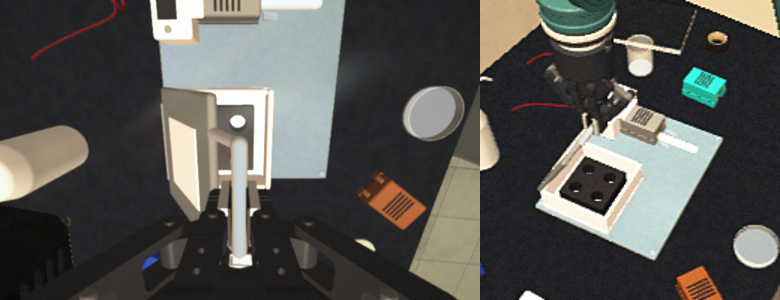

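Picture: the lid stands open in the grip, and the battery is still under the hood with the teeth clear. The bar pushes the tool outward at about 30 N because my arc was slightly tight, so I ease off.

```bash
python3 -m crank '[[[0,0.6,-1],[0,0,0],255],[[0,0,0],[0,0,0],255],[[0,0,0],[0,0,0],255],[[0,0,0],[0,0,0],255],[[0,0,0],[0,0,0],255]]'
```

```text
t: 24.58
eef_pos: [0.5951, 0.0747, 0.2071]
orientation: [3.141, -0.0, -1.463]
ft_force: [-11.3, 0.0, 13.3]
opening: 0.0085
grasp_force: 40.6
```

```bash
python3 -m crank '[[[0,0.5,-0.9],[0,0,0],255],[[0,0,0],[0,0,0],255],[[0,0,0],[0,0,0],255],[[0,0,0],[0,0,0],255],[[0,0,0],[0,0,0],255]]'
python3 - <<'E'
from h import *
o=manip.get_obs(); print(o['joint_vel'].round(3),o['ft_force'],o['grasp_force'])
ct=manip.get_calibration("top"); im=manip.capture("top")
for s in manip.silhouettes("lid","top")[:1]: print(s['p'],s['at'],toworld(ct,s['at'],.14))
E
```

```text
t: 25.2
eef_pos: [0.5951, 0.0747, 0.2072]
orientation: [3.141, 0.0, -1.463]
ft_force: [-7.0, 0.4, 7.0]
opening: 0.0084
grasp_force: 40.0
[ 0.001  0.     0.001  0.001 -0.001  0.   ] [-7.00824313  0.4199551   6.99437346] 39.9755859375
0.77 [288.3, 163.7] [0.63218863 0.03953293 0.14      ]
```

```bash
python3 -c "
from rig import manip
print(manip.close_job())"
```

```text
the job is handed in; nothing more can be done
None
```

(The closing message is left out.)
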